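# Stock the pastry keeper and draw its cover to the line

### The arm

A 7-joint arm with a two-finger parallel gripper is mounted at the origin on the work surface. World frame = base frame: x ahead of the robot, y to its left, z up, the work surface at z = 0. Lengths are in m, angles in rad, forces in N, time in s.
With the tool pointing down it reaches from about 0.4 to 0.9 m from the base axis. Payload 5.6 kg.
Tool frame: the origin (TCP) lies between the finger pads; the fingertips stand env.tip_reach ahead of it and the grasp point (between the pads) lies 2 mm behind it (env.tip_reach is the distance from the TCP to the fingertips, in m); z points along the fingers, y is the line along which they close (so a half turn about z gives the same grasp; the last joint's range is limited). The gripper opens to 92 mm and grips with 3 to 60 N. Pads are 20 mm wide; open, the fingers measure 128 mm over their backs; the gripper's body (75 mm by 189 mm) begins 69 mm behind the grasp point.
Start: joints at [-1.177, 0.468, -0.012, 1.603, 0.006, 1.071, -0.056], TCP at [0.275, 0.589, 0.232] pointing down, gripper open.
Joint ranges: [-2.53, 2.53], [-0.31, 2.02], [-1.57, 1.55], [0.28, 2.44], [-1.29, 4.43], [0.15, 1.84], [-2.92, 2.92]. Speed limits (rad/s): [2.57, 2.57, 3.14, 3.14, 3.14, 3.14, 3.14].

### API

Orientations are given as a unit quaternion [w, x, y, z].
In Python, from workcell import env gives the robot as it stands.
- The arm moves only by the shell command python3 -m inch 'ROWS'. ROWS is JSON, a list of rows, each a list of 3 entries, a list of its own where there are three numbers: the shift along the tool's x, y, z in cm, then the turn, a rotation vector about the tool's x, y, z in degrees, then the finger opening in cm, from 0 to 9.19. A call has 1 to 5 rows; each row shifts and turns the commanded pose from where the row before left it, along the tool's axes as they then stand; what a row does not reach is not made up. A row lasts 1/12 s, in which the tool goes at most 41.7 mm and 7.16 degrees, less where a joint would pass 70% of its speed; a pose out of reach is approached as far as the arm can. A call with a gripper value outside its range is refused whole. The fingers move at their own pace and stop on an object; the grip force is fixed at half the most. Time passes only in rows, so rows that do not move let the fingers close. It gives the time, the measured TCP pose, the force, the opening and the grip force at its end, in the units of the state.
- env.observe(): the state, without advancing time (a new reading comes with each control period).
- env.grab_frame(name): name is "side" or "top"; returns the picture (384x512x3 uint8, red, green, blue); there is no depth.
- env.camera_params(name): a dict with "camera_matrix" (3x3 intrinsics, pixels), "extrinsics" (4x4, takes a point from camera to world coordinates). Camera axes: x right, y up, looking along -z (the intrinsics and any distortion apply to the point x, -y, -z); pixel columns grow to the right and rows downward; lengths in m; the calibration is good to about 2 mm. A picture is of the moment at which its call begins. camera_params takes no time and is no camera call.
- env.sign_off(): hands the job in; it is judged then, once.
The state is a dict: "time": time; "joint_pos": joint angles; "joint_velocities": joint speeds; "effort": joint torques, N m; "tool_pos": TCP position; "tool_rot": TCP orientation; "contact_force": force on the tool from outside, world axes, zero at the start; "ft_torque": the same for the moment, N m; "width": opening from 0.0 (shut) to 1.0 (fully open); "finger_force": force on a finger pad.
Only numpy, scipy, OpenCV 4.12 (cv2) and the standard library are available. Lean on these libraries where they do the work, as an engineer would, in place of code of your own. Each camera call takes 0.05 s, during which the arm holds its last target. There are 200 camera calls.

### The job

Set the large filled ramekin down gently, upright, in the empty pocket of the wooden pastry keeper, and only then draw the keeper's clear cover out from under its deck, over the ramekin, until the cover's dark leading edge meets the scribed line: stop there, nothing else stops it, and do not run past the line. The cover sheet is brittle and has no handle: press on it only lightly with the fingertips (never more than 20 N), and leave everything else on the counter where it is.

Things in the scene. Friction and masses are not known exactly. Their poses are not given: they have to be found in the camera images.
- keeper: Fixed low wooden box, 200 mm wide (its x), y from -120 to +350 mm. Origin on the counter below the middle of the scribed line, z up. Side lips 68 mm high, clear opening between them x = -78 to +78 mm. The line is a thin dark scratch at y = 0 across both lips and the 46 mm high divider (y -10 to 0). The other pocket, beyond the divider at y -108 to -10, holds the small pot and stays open.
- pocket (a point): Middle of the floor of the empty pocket, 10 mm above the counter, at keeper x = 0, y = 82 mm. The pocket spans keeper y = 0 to 165 mm; from above it is open only from y = 0 to the cover's edge. The ramekin may stand anywhere wholly inside it.
- deck_edge (a point): Middle of the front edge of the fixed deck, on its top, 72 mm above the counter, at keeper x = 0, y = 165 mm. The deck runs from there to y = 350 mm; the tail of the cover hides below it.
- cover (a joint): Clear brittle sheet without handle, leading 10 mm dark steel, flush. Value in m: leading edge at keeper y = 0.130 - value, so it meets the line at 0.130; can run on to 0.165. Starts at 0.005 to 0.040. Slides with 3 N friction, stays where left. Rigid top face 53 to 63 mm above the counter, not measured: feel for it. Closed fingertips pressing 8 to 15 N drag it along; over 20 N breaks it.
- ramekin: The large loose ramekin with amber filling: white fluted ceramic, straight sides, 62 mm diameter, 36 mm high, solid to 4 mm below its rim, about 0.16 kg. Origin: centre of its underside, z up. It stands on the counter.
- small_pot: Small ceramic pot with brown filling, 48 mm diameter, 30 mm high, standing in the keeper's other pocket; leave it. Origin: centre of its underside.
- coffee_cup: White coffee cup with a handle at its +y, 72 mm diameter, 62 mm high, may stand where the ramekin could; leave it. Origin: centre of its underside.
- sugar_jar: Glass sugar jar, 64 mm diameter, 130 mm high; leave it. Origin: centre of its underside.
- milk_jug: Steel milk jug with a handle at its +y, 80 mm diameter, 100 mm high; leave it. Origin: centre of its underside.
- cake_server: Cake server (spatula) 240 mm long, lying flat on the counter near the robot; leave it. Origin: underside, near its middle; x along it.
- tart_plate: White plate, 150 mm diameter, 18 mm high; leave it. Origin: centre of its underside.

How it is judged:
On the way:
1. the ramekin stands upright and released on the floor of the empty pocket, the cover not yet drawn (x of ramekin in the frame of keeper between -0.06 and 0.06 m and y of ramekin in the frame of keeper between 0.025 and 0.14 m and z of ramekin in the frame of keeper below 0.016 m and angle between ramekin's own z axis and vertical below 0.15 rad and contact force between the fingers and ramekin below 0.2 N and linear speed of ramekin below 0.02 m/s and value of joint cover below 0.06 m), for 0.2 s.
At the end, for the whole second after the job is handed in: The ramekin stands upright (within 0.15 rad), at rest, on the floor of the pocket (under 16 mm above the counter, 25 to 140 mm from the line, within 60 mm of the middle), and the cover lies still above it with its leading edge within 3 mm of the scribed line (joint 0.127 to 0.133) (x of ramekin in the frame of keeper between -0.06 and 0.06 m and y of ramekin in the frame of keeper between 0.025 and 0.14 m and z of ramekin in the frame of keeper below 0.016 m and angle between ramekin's own z axis and vertical below 0.15 rad and linear speed of ramekin below 0.01 m/s and value of joint cover between 0.127 and 0.133 m and velocity of joint cover between -0.003 and 0.003 m/s); the robot touches nothing.
It fails at once if the robot presses on the cover with more than 20 N (contact force between any of the fingers, the arm and cover above 20 N).
It fails at once if the cover runs more than 8 mm past the line (value of joint cover above 0.138 m).
It fails at once if the ramekin is dropped: it falls free from more than about 10 mm (contact force between the fingers and ramekin below 0.05 N and linear speed of ramekin above 0.45 m/s).
It fails at once if another thing on the counter or in the keeper is moved by more than 25 mm (distance of any of small_pot, coffee_cup, sugar_jar, milk_jug, cake_server, tart_plate from where it was at the start of the episode above 0.025 m).
It also fails if it takes over 67 s, if anything falls off the work surface, if the arm or the gripper's body presses on something with over 40 N, if the wrist force passes 120 N, or if a joint passes its speed limit or range.

## Working session

There is one attempt and no reset: what is moved stays moved. The work goes in short steps, Python scripts to look and compute and a shell command to move; the robot and the scene stay as the last step left them, time stands still between calls to the robot, and variables do not carry over. Pictures are saved under pics/ and viewed, at most 10 in all, crops included, and the job is handed in when it is done.

```bash
mkdir -p pics; cat > h.py <<'E'
import numpy as np,cv2
from workcell import env
from scipy.spatial.transform import Rotation as R
def ray(cam,u,v,z):
    p=env.camera_params(cam);K=np.array(p["camera_matrix"]);T=np.array(p["extrinsics"])
    d=np.linalg.inv(K)@[u,v,1];d=T[:3,:3]@[d[0],-d[1],-d[2]];o=T[:3,3]
    return o+d*(z-o[2])/d[2]
def proj(cam,P):
    p=env.camera_params(cam);K=np.array(p["camera_matrix"]);T=np.linalg.inv(np.array(p["extrinsics"]))
    c=T[:3,:3]@P+T[:3,3];q=K@[c[0],-c[1],-c[2]];return q[:2]/q[2]
def snap(cam,name,crop=None,s=1):
    im=env.grab_frame(cam)[:,:,::-1]
    cv2.imwrite(f"pics/{name}_raw.png",im)
    if crop: x0,y0,x1,y1=crop; im=im[y0:y1,x0:x1]
    cv2.imwrite(f"pics/{name}.png",cv2.resize(im,None,fx=s,fy=s,interpolation=cv2.INTER_CUBIC))
E
python3 - <<'E'
from h import *
a=env.grab_frame("top");b=env.grab_frame("side")
cv2.imwrite("pics/top0.png",cv2.resize(a[:,:,::-1],(800,600)));cv2.imwrite("pics/side0.png",cv2.resize(b[:,:,::-1],(800,600)))
cv2.imwrite("pics/top0_raw.png",a[:,:,::-1]);cv2.imwrite("pics/side0_raw.png",b[:,:,::-1])
for c in("top","side"):print(env.camera_params(c))
print(env.observe(),env.tip_reach)
E
```

```text
{'camera_matrix': array([[446.37562793,   0.        , 260.11208136],
       [  0.        , 446.37562793, 192.23084856],
       [  0.        ,   0.        ,   1.        ]]), 'extrinsics': array([[ 0.0072203 ,  0.99458683, -0.10365762,  0.3212835 ],
       [-0.99996383,  0.00764728,  0.00372238,  0.01165948],
       [ 0.00449493,  0.103627  ,  0.99460607,  1.42730151],
       [ 0.        ,  0.        ,  0.        ,  1.        ]])}
{'camera_matrix': array([[447.14908289,   0.        , 246.76153375],
       [  0.        , 447.14908289, 201.91198115],
       [  0.        ,   0.        ,   1.        ]]), 'extrinsics': array([[ 0.88081485,  0.33956782, -0.32993771,  0.01325107],
       [-0.47336893,  0.64533312, -0.59955569, -0.8127733 ],
       [ 0.00932991,  0.68427982,  0.72915985,  1.04762302],
       [ 0.        ,  0.        ,  0.        ,  1.        ]])}
{'time': 0.1, 'joint_pos': array([-1.17698467,  0.46829046, -0.0116189 ,  1.60351945,  0.00601006,
        1.0714074 , -0.05627633]), 'joint_velocities': array([-0.00021676, -0.00068022, -0.00025374, -0.0029216 ,  0.00062414,
        0.0006233 ,  0.0009344 ]), 'effort': array([ 8.53058973e-04, -5.21641803e+01, -1.24772103e-02, -2.44367391e+01,
       -5.68303373e-02,  1.40166987e-02,  7.40243877e-05]), 'tool_pos': array([0.27482705, 0.58849333, 0.23073972]), 'tool_rot': array([-1.14878050e-04,  2.16684101e-01,  9.76241450e-01, -7.86740441e-04]), 'contact_force': array([-0.2929713 , -0.37892065, -1.5299854 ]), 'ft_torque': array([0.01032922, 0.00920877, 0.05531241]), 'finger_force': 0.0, 'width': 1.0048289525278882} 0.017
```

View pics/top0.png

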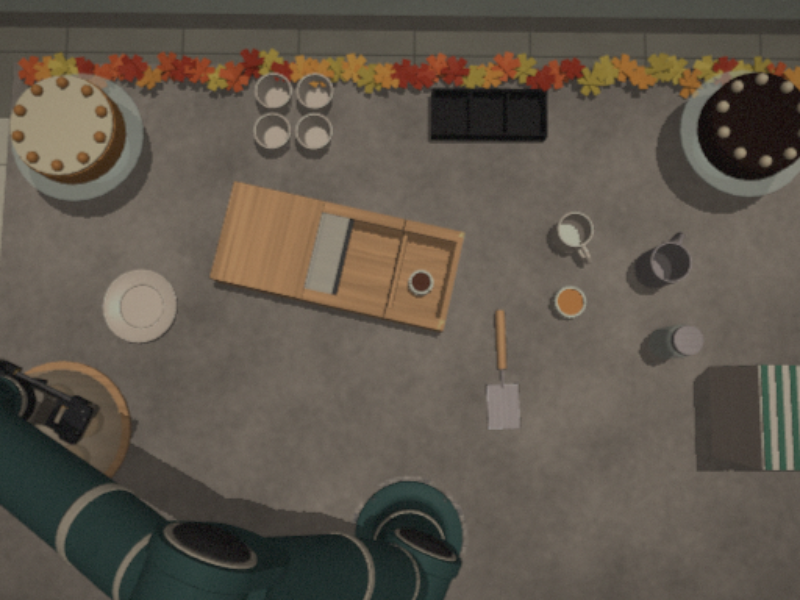

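View pics/side0.png

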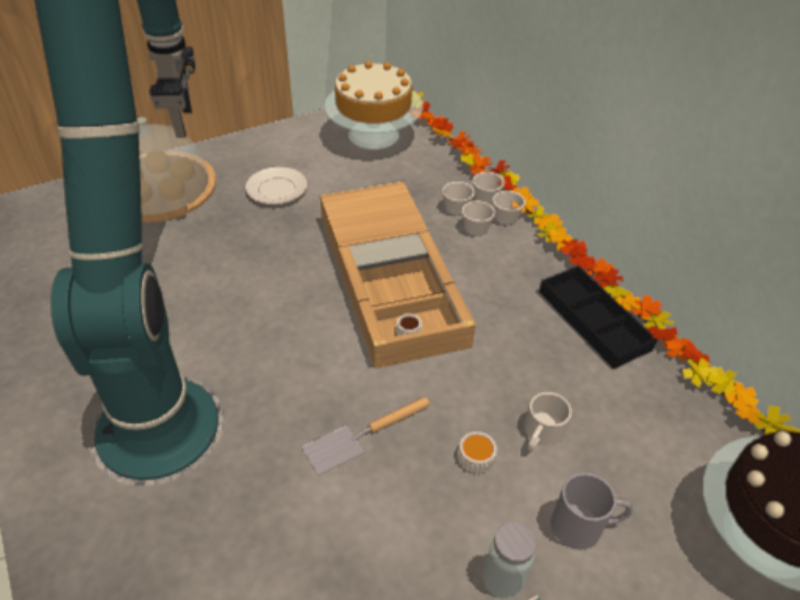

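The top picture shows the amber ramekin at about (570,302) of 800x600. The keeper runs from (235,183) to (440,330), with the scribed line near x≈395 and the dark cover edge at about (344,257). The cup is at (575,232). Next I'll enlarge this region.

```bash
python3 - <<'E'
import cv2
im=cv2.imread("pics/top0_raw.png")
c=im[112:217,130:300];cv2.imwrite("pics/k.png",cv2.resize(c,None,fx=4.7,fy=4.7,interpolation=cv2.INTER_CUBIC))
c=im[130:220,340:400]
a=cv2.resize(c,None,fx=6,fy=6,interpolation=cv2.INTER_CUBIC)
s=cv2.imread("pics/side0_raw.png")[240:315,280:370]
b=cv2.resize(s,None,fx=4.8,fy=7.2,interpolation=cv2.INTER_CUBIC)[:540]
cv2.imwrite("pics/r.png",cv2.hconcat([a,b]))
E
```

```text
(no output)
```

View pics/k.png

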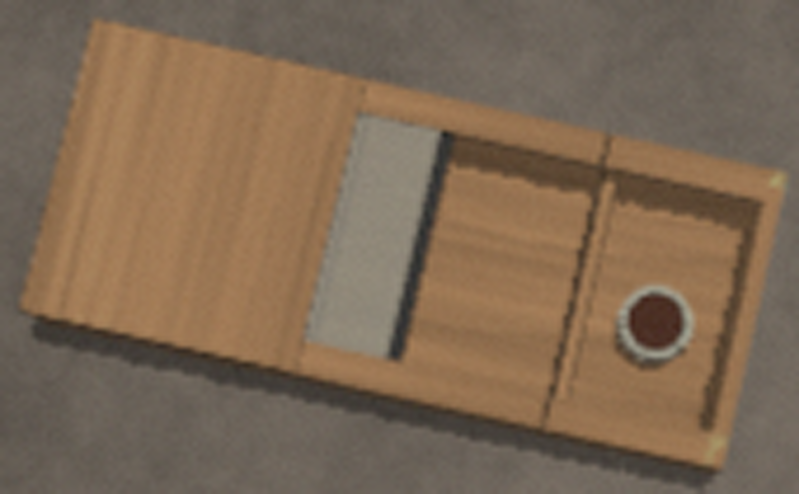

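View pics/r.png

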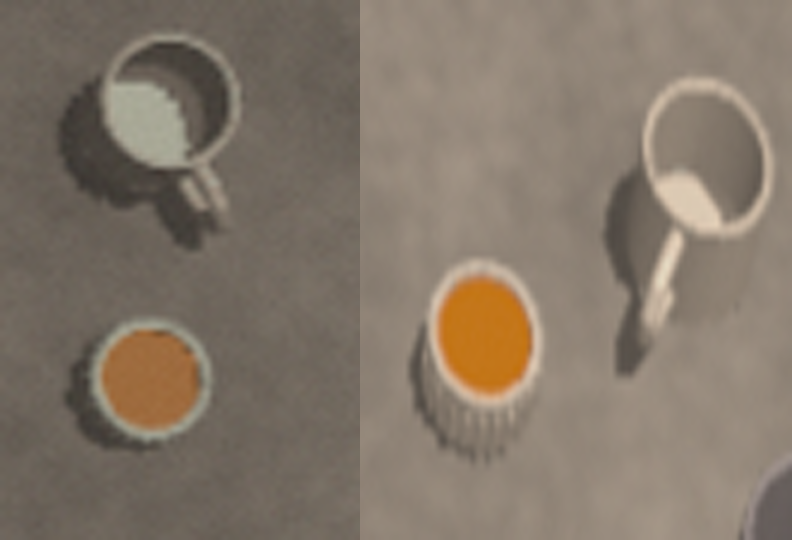

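The keeper crop shows the scribed line from (607,135) to (543,428), the cover's dark front edge from (452,135) to (400,360), front corners at (785,172) and (720,468), and deck corners at (97,20), (22,310), (365,80) and (300,370). The ramekin rim is centred at (152,378) in the top crop. In the side crop it is at (125,332), with the cup handle pointing away to its right.

```bash
python3 - <<'E'
from h import *
from scipy.optimize import least_squares
f=lambda x,y:(130+(x+.5)/4.7-.5,112+(y+.5)/4.7-.5)
pts=[((607,135),(.1,0),.068),((543,428),(-.1,0),.068),((785,172),(.1,-.12),.068),((720,468),(-.1,-.12),.068),((97,20),(.1,.35),.072),((22,310),(-.1,.35),.072),((365,80),(.1,.165),.072),((300,370),(-.1,.165),.072)]
W=np.array([ray("top",*f(*p),z)[:2] for p,_,z in pts]);M=np.array([m for _,m,_ in pts])
def T(q,m): c,s=np.cos(q[2]),np.sin(q[2]);return np.asarray(m)@np.array([[c,s],[-s,c]])+q[:2]
best=None
r=least_squares(lambda q:(T(q,M)-W).ravel(),[.5,0,0.2],loss='soft_l1',f_scale=.002);print(r.x,np.degrees(r.x[2]));q=r.x
print(((T(q,M)-W)*1000).round(1).tolist())
np.save("q.npy",q)
c,s=np.cos(q[2]),np.sin(q[2])
for p in((452,135),(400,360),(655,322)):
  w=ray("top",*f(*p),.058 if p[0]<600 else .04)[:2]-q[:2];print("keeper frame",c*w[0]+s*w[1],-s*w[0]+c*w[1])
print("pocket",T(q,[[0,.06],[0,.082],[0,.165]]))
print("ram top",ray("top",340+152.5/6-.5,130+378.5/6-.5,.036),"side",ray("side",280+125.5/4.8-.5,240+332.5/7.2-.5,.036))
print("cup",ray("top",340+170/6-.5,130+100/6-.5,.062),"handle tip",ray("top",340+222/6-.5,130+215/6-.5,.04))
# side check: line ends projected
for m in((.1,0),(-.1,0)):print(proj("side",np.r_[T(q,m),.068])/.64)
o=env.observe();m=R.from_quat(np.array(o["tool_rot"])[[1,2,3,0]]).as_matrix();print(m,o["tool_pos"])
E
```

```text
[ 0.52801252  0.03096893 -0.21210914] -12.152958641933889
[[1.1, -2.0], [-0.3, -0.0], [-0.3, -2.0], [-0.4, -2.3], [1.2, 2.7], [-0.7, 2.3], [1.2, -0.5], [-1.8, 3.2]]
keeper frame 0.07814983581628646 0.10265210688054004
keeper frame -0.07578702427648698 0.10207565658040202
keeper frame -0.012287718724054805 -0.05581715002752775
pocket [[0.54064386 0.08962427]
 [0.54527535 0.11113123]
 [0.56274869 0.19227113]]
ram top [ 0.46770072 -0.32230641  0.036     ] side [ 0.46500823 -0.32083359  0.036     ]
cup [ 0.61028015 -0.32764029  0.062     ] handle tip [ 0.55382142 -0.35932948  0.04      ]
[455.42052179 281.50415062]
[359.45888358 300.52634893]
[[-9.06095974e-01  4.23071821e-01 -5.65245719e-04]
 [ 4.23072183e-01  9.06094763e-01 -1.48631276e-03]
 [-1.16650862e-04 -1.58588175e-03 -9.99998736e-01]] [0.27482705 0.58849333 0.23073972]
```

```bash
cat > d.py <<'E'
import sys
from h import *
# usage: d.py x y z n : tool-frame cm per row to world target, yaw error vs keeper
o=env.observe();m=R.from_quat(np.array(o["tool_rot"])[[1,2,3,0]]).as_matrix();p=np.array(o["tool_pos"])
t=np.array([float(v) for v in sys.argv[1:4]]);n=int(sys.argv[4]) if len(sys.argv)>4 else 1
print("p",p.round(4),"yaw",np.degrees(np.arctan2(m[1,1],m[0,1])).round(2),"z",m[:,2].round(3),"rows",(m.T@(t-p)*100/n).round(2),"dist",np.linalg.norm(t-p).round(3),"F",o["contact_force"].round(2),"t",o["time"],"w",o["width"])
E
python3 -m inch '[[[0,0,0],[0,0,7],9],[[0,0,0],[0,0,7],9],[[0,0,0],[0,0,7],9],[[0,0,0],[0,0,7],9],[[0,0,0],[0,0,7],9]]'
python3 -m inch '[[[0,0,0],[0,0,7],9],[[0,0,0],[0,0,7],9],[[0,0,0],[0,0,7],9],[[0,0,0],[0,0,7],9],[[0,0,0],[0,0,7],9]]'
python3 -m inch '[[[0,0,0],[0,0,7],9],[[0,0,0],[0,0,0],9]]'
python3 d.py 0.5 0.25 0.24 10
```

```text
time: 0.52
tool_pos: [0.2749, 0.5886, 0.231]
tool_rot: [0.0, 0.503, 0.864, -0.001]
contact_force: [-0.2, 0.4, 0.4]
width: 0.98
finger_force: 0.0
time: 0.93
tool_pos: [0.2748, 0.5887, 0.231]
tool_rot: [0.0, 0.739, 0.673, -0.0]
contact_force: [0.3, 0.4, -0.3]
width: 0.978
finger_force: 0.0
time: 1.1
tool_pos: [0.2749, 0.5887, 0.2311]
tool_rot: [0.0, 0.778, 0.628, -0.0]
contact_force: [0.2, -0.1, 0.3]
width: 0.981
finger_force: 0.0
p [0.2749 0.5887 0.2311] yaw -12.21 z [ 0.    -0.001 -1.   ] rows [-2.83  2.92 -0.09] dist 0.407 F [ 0.19 -0.07  0.25] t 1.1 w 0.9811189192427306
```

```bash
for i in 1 2; do :; done
python3 -m inch '[[[-2.83,2.92,-0.1],[0,0,0],9],[[-2.83,2.92,-0.1],[0,0,0],9],[[-2.83,2.92,-0.1],[0,0,0],9],[[-2.83,2.92,-0.1],[0,0,0],9],[[-2.83,2.92,-0.1],[0,0,0],9]]' >/dev/null
python3 -m inch '[[[-2.83,2.92,-0.1],[0,0,0],9],[[-2.83,2.92,-0.1],[0,0,0],9],[[-2.83,2.92,-0.1],[0,0,0],9],[[-2.83,2.92,-0.1],[0,0,0],9],[[-2.83,2.92,-0.1],[0,0,0],9]]'
python3 d.py 0.466 -0.3215 0.2 15
```

```text
time: 1.93
tool_pos: [0.5022, 0.2495, 0.2417]
tool_rot: [-0.0, 0.776, 0.631, 0.0]
contact_force: [1.2, 0.1, -0.9]
width: 0.976
finger_force: 0.0
p [0.5022 0.2495 0.2417] yaw -11.79 z [-0.  0. -1.] rows [-3.78  0.54  0.28] dist 0.574 F [ 1.18  0.08 -0.93] t 1.9333 w 0.9762746956630973
```

```bash
python3 -m inch '[[[-3.78,0.54,0.28],[0,0,0],9],[[-3.78,0.54,0.28],[0,0,0],9],[[-3.78,0.54,0.28],[0,0,0],9],[[-3.78,0.54,0.28],[0,0,0],9],[[-3.78,0.54,0.28],[0,0,0],9]]' >/dev/null
python3 -m inch '[[[-3.78,0.54,0.28],[0,0,0],9],[[-3.78,0.54,0.28],[0,0,0],9],[[-3.78,0.54,0.28],[0,0,0],9],[[-3.78,0.54,0.28],[0,0,0],9],[[-3.78,0.54,0.28],[0,0,0],9]]' >/dev/null
python3 -m inch '[[[-3.78,0.54,0.28],[0,0,0],9],[[-3.78,0.54,0.28],[0,0,0],9],[[-3.78,0.54,0.28],[0,0,0],9],[[-3.78,0.54,0.28],[0,0,0],9],[[-3.78,0.54,0.28],[0,0,0],9]]'
python3 -m inch '[[[0,0,0],[0,0,0],9],[[0,0,0],[0,0,0],9],[[0,0,0],[0,0,0],9]]' >/dev/null
python3 d.py 0.466 -0.3215 0.023 6
```

```text
time: 3.18
tool_pos: [0.4622, -0.3217, 0.1993]
tool_rot: [-0.0, 0.776, 0.631, 0.0]
contact_force: [0.7, 0.1, 0.3]
width: 0.978
finger_force: 0.0
p [ 0.4625 -0.3195  0.1991] yaw -11.92 z [-0.001  0.001 -1.   ] rows [-0.02  0.07  2.94] dist 0.176 F [0.36 0.28 0.19] t 3.4333 w 0.9790661157472723
```

```bash
python3 -m inch '[[[0,0.1,2.94],[0,0,0],9],[[-0.1,0.1,2.94],[0,0,0],9],[[0,0.1,2.94],[0,0,0],9],[[0,0.1,2.94],[0,0,0],9],[[0,0,2.94],[0,0,0],9]]' >/dev/null
python3 -m inch '[[[0,0,1.5],[0,0,0],9],[[0,0,1.44],[0,0,0],9],[[0,0,0],[0,0,0],9]]'
python3 d.py 0.466 -0.3215 0.023
python3 - <<'E'
from h import *
a=env.grab_frame("top")[:,:,::-1][130:230,330:410];b=env.grab_frame("side")[:,:,::-1][220:320,270:350]
cv2.imwrite("pics/g.png",cv2.resize(cv2.hconcat([a,b]),None,fx=5,fy=5,interpolation=cv2.INTER_CUBIC))
E
```

```text
time: 4.1
tool_pos: [0.4658, -0.3192, 0.0208]
tool_rot: [-0.002, 0.776, 0.63, -0.0]
contact_force: [-0.7, 0.2, 0.8]
width: 0.979
finger_force: 0.0
p [ 0.4658 -0.3192  0.0208] yaw -11.83 z [-0.003  0.003 -1.   ] rows [-0.22  0.07 -0.22] dist 0.003 F [-0.73  0.19  0.81] t 4.1 w 0.9790238311530916
```

View pics/g.png

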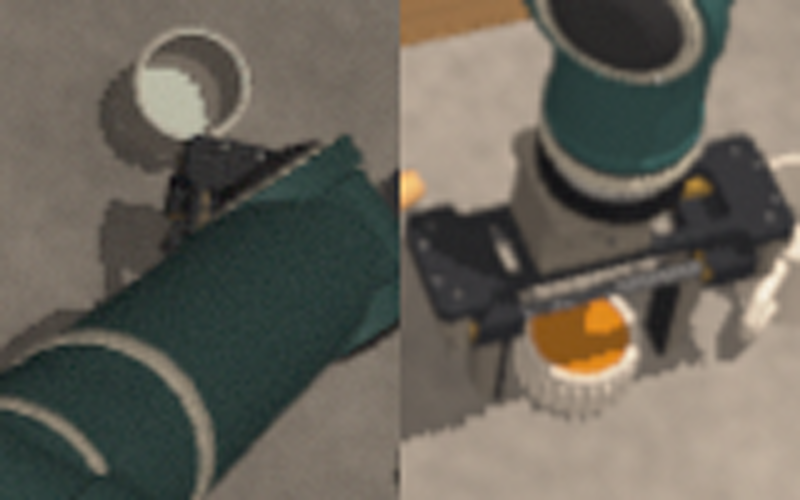

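The side view (right half) shows the fingers on either side of the ramekin at (580,345), with the cup clear behind them. I'll close now.

```bash
python3 -m inch '[[[-0.2,0,-0.2],[0,0,0],9],[[0,0,0],[0,0,0],5.5],[[0,0,0],[0,0,0],5.5],[[0,0,0],[0,0,0],5.5],[[0,0,0],[0,0,0],5.5]]'
python3 -m inch '[[[0,0,0],[0,0,0],5.5],[[0,0,0],[0,0,0],5.5],[[0,0,0],[0,0,0],5.5]]'
python3 d.py 0.466 -0.3215 0.15 6
```

```text
time: 4.62
tool_pos: [0.4663, -0.324, 0.0258]
tool_rot: [0.0, 0.777, 0.629, 0.0]
contact_force: [0.8, -0.1, 0.0]
width: 0.711
finger_force: 0.0
time: 4.87
tool_pos: [0.4661, -0.3239, 0.0256]
tool_rot: [0.0, 0.777, 0.629, 0.0]
contact_force: [-1.4, 1.4, 5.4]
width: 0.667
finger_force: 30.0
p [ 0.4661 -0.3239  0.0256] yaw -12.03 z [ 0.001  0.    -1.   ] rows [ 0.04 -0.01 -2.07] dist 0.124 F [-1.42  1.44  5.42] t 4.8667 w 0.666550505281831
```

```bash
python3 -m inch '[[[0,0,-0.5],[0,0,0],5.5],[[0,0,-1.5],[0,0,0],5.5],[[0,0,-3],[0,0,0],5.5],[[0,0,-3],[0,0,0],5.5],[[0,0,-3],[0,0,0],5.5]]' >/dev/null
python3 -m inch '[[[0,0,-3],[0,0,0],5.5],[[0,0,-1],[0,0,0],5.5],[[0,0,0],[0,0,0],5.5]]'
python3 d.py 0.5385 0.0799 0.17 13
```

```text
time: 5.53
tool_pos: [0.4672, -0.3247, 0.1774]
tool_rot: [0.002, 0.777, 0.629, 0.001]
contact_force: [0.8, 0.4, -2.6]
width: 0.665
finger_force: 30.0
p [ 0.4672 -0.3247  0.1774] yaw -12.02 z [ 0.005 -0.002 -1.   ] rows [ 3.16 -0.11  0.05] dist 0.411 F [ 0.85  0.43 -2.55] t 5.5333 w 0.6651253277904663
```

```bash
python3 -m inch '[[[2,-0.11,0],[0,0,0],5.5],[[3.5,-0.11,0],[0,0,0],5.5],[[3.5,-0.11,0],[0,0,0],5.5],[[3.5,-0.11,0],[0,0,0],5.5],[[3.5,-0.11,0],[0,0,0],5.5]]' >/dev/null
python3 -m inch '[[[3.5,-0.11,0],[0,0,0],5.5],[[3.5,-0.11,0],[0,0,0],5.5],[[3.5,-0.11,0],[0,0,0],5.5],[[3.5,-0.11,0],[0,0,0],5.5],[[3.5,-0.11,0],[0,0,0],5.5]]' >/dev/null
python3 -m inch '[[[3.5,-0.11,0],[0,0,0],5.5],[[2.5,-0.11,0],[0,0,0],5.5],[[1.1,-0.11,0],[0,0,0],5.5],[[0,0,0],[0,0,0],5.5],[[0,0,0],[0,0,0],5.5]]'
python3 d.py 0.5385 0.0799 0.0356
python3 - <<'E'
from h import *
a=env.grab_frame("side")[:,:,::-1][90:250,180:340]
cv2.imwrite("pics/p1.png",cv2.resize(a,None,fx=3.7,fy=3.7,interpolation=cv2.INTER_CUBIC))
E
```

```text
time: 6.78
tool_pos: [0.5356, 0.075, 0.1739]
tool_rot: [-0.0, 0.777, 0.629, -0.001]
contact_force: [0.1, -0.8, -1.2]
width: 0.664
finger_force: 30.0
p [0.5356 0.075  0.1739] yaw -12.03 z [-0.002 -0.002 -1.   ] rows [ 0.57  0.21 13.83] dist 0.138 F [ 0.06 -0.84 -1.25] t 6.7833 w 0.6643817655355755
```

View pics/p1.png

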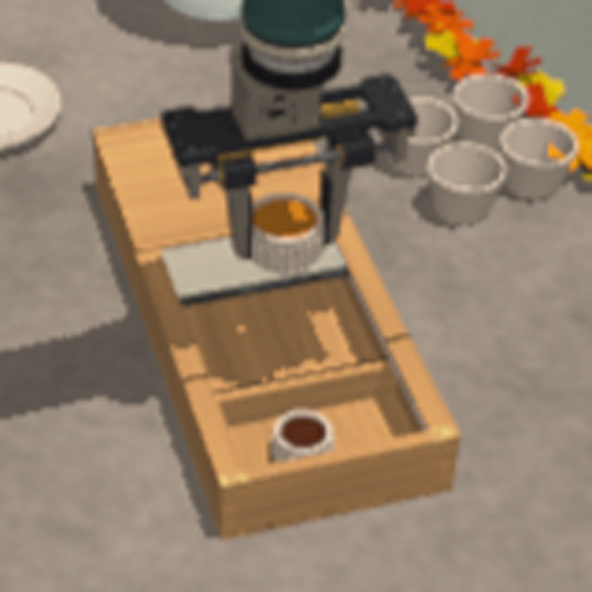

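The side view shows the ramekin held upright between the fingers at (287,235), above the cover, with the pocket open in front. I'll shift it to the target and lower it.

```bash
python3 -m inch '[[[0.5,0.2,0],[0,0,0],5.5],[[0,0,2.5],[0,0,0],5.5],[[0,0,2.5],[0,0,0],5.5],[[0,0,2.5],[0,0,0],5.5],[[0,0,1.5],[0,0,0],5.5]]' >/dev/null
python3 -m inch '[[[0,0,0.5],[0,0,0],5.5],[[0,0,0],[0,0,0],5.5],[[0,0,0],[0,0,0],5.5]]'
python3 d.py 0.5385 0.0799 0.0356
```

```text
time: 7.5
tool_pos: [0.5402, 0.0797, 0.0808]
tool_rot: [0.0, 0.778, 0.628, 0.0]
contact_force: [-0.3, -0.5, -1.9]
width: 0.67
finger_force: 30.0
p [0.5402 0.0797 0.0808] yaw -12.13 z [ 0.001 -0.    -1.   ] rows [-0.01 -0.18  4.52] dist 0.045 F [-0.26 -0.45 -1.91] t 7.5 w 0.6701870564104325
```

```bash
python3 -m inch '[[[0,-0.15,1.2],[0,0,0],5.5],[[0,0,1.2],[0,0,0],5.5],[[0,0,1],[0,0,0],5.5],[[0,0,0.5],[0,0,0],5.5],[[0,0,0],[0,0,0],5.5]]'
python3 -m inch '[[[0,0,0.2],[0,0,0],5.5],[[0,0,0],[0,0,0],5.5]]'
```

```text
time: 7.92
tool_pos: [0.537, 0.0808, 0.0396]
tool_rot: [-0.001, 0.777, 0.629, -0.001]
contact_force: [0.4, 0.1, -1.7]
width: 0.67
finger_force: 30.0
time: 8.08
tool_pos: [0.5382, 0.0809, 0.0391]
tool_rot: [0.0, 0.777, 0.629, -0.0]
contact_force: [-0.9, 0.9, -1.3]
width: 0.671
finger_force: 30.0
```

```bash
python3 -m inch '[[[0,0,0.15],[0,0,0],5.5],[[0,0,0],[0,0,0],5.5]]'
python3 -m inch '[[[0,0,0.15],[0,0,0],5.5],[[0,0,0],[0,0,0],5.5]]'
```

```text
time: 8.25
tool_pos: [0.5383, 0.081, 0.0378]
tool_rot: [0.0, 0.777, 0.629, 0.0]
contact_force: [0.4, 0.2, -1.9]
width: 0.671
finger_force: 30.0
time: 8.42
tool_pos: [0.5381, 0.081, 0.0362]
tool_rot: [0.0, 0.777, 0.629, 0.0]
contact_force: [-0.3, -0.1, -2.3]
width: 0.664
finger_force: 30.0
```

```bash
python3 -m inch '[[[0,0,0.1],[0,0,0],5.5],[[0,0,0],[0,0,0],5.5]]'
python3 -m inch '[[[0,0,0.1],[0,0,0],5.5],[[0,0,0],[0,0,0],5.5]]'
```

```text
time: 8.58
tool_pos: [0.5383, 0.081, 0.0356]
tool_rot: [-0.0, 0.777, 0.629, 0.0]
contact_force: [-1.7, -0.4, 2.4]
width: 0.667
finger_force: 30.0
time: 8.75
tool_pos: [0.5383, 0.081, 0.0355]
tool_rot: [-0.0, 0.777, 0.629, 0.0]
contact_force: [-4.9, -0.8, 13.6]
width: 0.669
finger_force: 30.0
```

Contact at 0.0355 m, as predicted. It also gives the arm's stiffness, about 11 N per mm. Now I'll release and rise.

```bash
python3 -m inch '[[[0,0,-0.08],[0,0,0],5.5],[[0,0,0],[0,0,0],7.8],[[0,0,0],[0,0,0],7.8],[[0,0,0],[0,0,0],7.8],[[0,0,0],[0,0,0],7.8]]'
python3 -m inch '[[[0,0,0],[0,0,0],7.8],[[0,0,-0.5],[0,0,0],7.8],[[0,0,-2],[0,0,0],7.8],[[0,0,-3],[0,0,0],7.8],[[0,0,-3],[0,0,0],7.8]]'
python3 -m inch '[[[0,0,-2],[0,0,0],7.8],[[2,0,-1],[0,0,0],0],[[3.5,0,0],[0,0,0],0],[[0,0,0],[0,0,0],0],[[0,0,0],[0,0,0],0]]'
python3 - <<'E'
from h import *
a=env.grab_frame("side")[:,:,::-1][100:250,190:330]; 
cv2.imwrite("pics/p2.png",cv2.resize(a,None,fx=4,fy=4,interpolation=cv2.INTER_CUBIC))
q=np.load("q.npy");k=np.array([-np.sin(q[2]),np.cos(q[2])]);print(q[:2]+k*.13)
E
python3 d.py 0.5554 0.1581 0.10
```

```text
time: 9.17
tool_pos: [0.5382, 0.081, 0.0349]
tool_rot: [0.0, 0.777, 0.629, -0.0]
contact_force: [1.1, -0.1, -0.8]
width: 0.845
finger_force: 0.0
time: 9.58
tool_pos: [0.5374, 0.0805, 0.1205]
tool_rot: [-0.0, 0.777, 0.629, -0.001]
contact_force: [0.2, 0.7, 0.1]
width: 0.855
finger_force: 0.0
time: 10.0
tool_pos: [0.5495, 0.137, 0.1503]
tool_rot: [-0.0, 0.776, 0.631, 0.0]
contact_force: [-1.0, -0.2, -0.1]
width: 0.581
finger_force: 0.0
[0.55538041 0.15805551]
p [0.5493 0.1352 0.15  ] yaw -11.94 z [-0. -0. -1.] rows [2.37 0.12 5.  ] dist 0.055 F [ 0.21 -0.52  0.14] t 10.05 w 0.5380459921658235
```

View pics/p2.png

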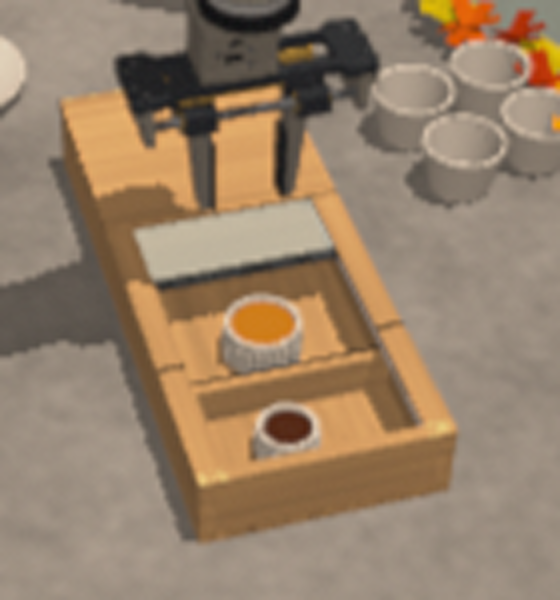

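The ramekin stands upright in the pocket at (262,330), clear of the cover edge (160,280)–(335,245) and of the divider. Next I'll close the fingers and go above the cover to feel for it.

```bash
python3 -m inch '[[[2.3,0.1,0],[0,0,0],0],[[0,0,2],[0,0,0],0],[[0,0,2],[0,0,0],0],[[0,0,1.5],[0,0,0],0],[[0,0,0.5],[0,0,0],0]]' >/dev/null
python3 -m inch '[[[0,0,0.2],[0,0,0],0],[[0,0,0],[0,0,0],0],[[0,0,0],[0,0,0],0],[[0,0,0],[0,0,0],0]]'
python3 d.py 0.5554 0.1581 0.085
```

```text
time: 10.8
tool_pos: [0.556, 0.1569, 0.089]
tool_rot: [0.0, 0.777, 0.629, 0.001]
contact_force: [0.2, -0.2, 0.4]
width: 0.005
finger_force: 0.0
p [0.556  0.1569 0.089 ] yaw -12.06 z [ 0.002  0.001 -1.   ] rows [ 0.1  -0.09  0.4 ] dist 0.004 F [ 0.19 -0.2   0.42] t 10.8 w 0.005256460434298894
```

```bash
cat > ok.py <<'E'
import sys
from workcell import env
o=env.observe();f=o["contact_force"][2];print(o["tool_pos"].round(4),o["contact_force"].round(1))
sys.exit(f>3)
E
python3 -m inch '[[[0,0,0.4],[0,0,0],0],[[0,0,0.3],[0,0,0],0],[[0,0,0],[0,0,0],0],[[0,0,0],[0,0,0],0]]' >/dev/null; python3 ok.py &&
python3 -m inch '[[[0,0,0.08],[0,0,0],0],[[0,0,0],[0,0,0],0]]' >/dev/null && python3 ok.py &&
python3 -m inch '[[[0,0,0.08],[0,0,0],0],[[0,0,0],[0,0,0],0]]' >/dev/null && python3 ok.py &&
python3 -m inch '[[[0,0,0.08],[0,0,0],0],[[0,0,0],[0,0,0],0]]' >/dev/null && python3 ok.py &&
python3 -m inch '[[[0,0,0.08],[0,0,0],0],[[0,0,0],[0,0,0],0]]' >/dev/null && python3 ok.py &&
python3 -m inch '[[[0,0,0.08],[0,0,0],0],[[0,0,0],[0,0,0],0]]' >/dev/null && python3 ok.py &&
python3 -m inch '[[[0,0,0.08],[0,0,0],0],[[0,0,0],[0,0,0],0]]' >/dev/null && python3 ok.py &&
python3 -m inch '[[[0,0,0.08],[0,0,0],0],[[0,0,0],[0,0,0],0]]' >/dev/null && python3 ok.py
```

```text
[0.5552 0.1571 0.0808] [-0.2  0.6  0.3]False
```

```bash
sed -i 's/sys.exit(f>3)/sys.exit(int(f>3))/' ok.py
python3 -m inch '[[[0,0,0.08],[0,0,0],0],[[0,0,0],[0,0,0],0]]' >/dev/null && python3 ok.py &&
python3 -m inch '[[[0,0,0.08],[0,0,0],0],[[0,0,0],[0,0,0],0]]' >/dev/null && python3 ok.py &&
python3 -m inch '[[[0,0,0.08],[0,0,0],0],[[0,0,0],[0,0,0],0]]' >/dev/null && python3 ok.py &&
python3 -m inch '[[[0,0,0.08],[0,0,0],0],[[0,0,0],[0,0,0],0]]' >/dev/null && python3 ok.py &&
python3 -m inch '[[[0,0,0.08],[0,0,0],0],[[0,0,0],[0,0,0],0]]' >/dev/null && python3 ok.py &&
python3 -m inch '[[[0,0,0.08],[0,0,0],0],[[0,0,0],[0,0,0],0]]' >/dev/null && python3 ok.py &&
python3 -m inch '[[[0,0,0.08],[0,0,0],0],[[0,0,0],[0,0,0],0]]' >/dev/null && python3 ok.py
```

```text
[0.5553 0.1571 0.0801] [-0.3  0.4  0.2]
[0.5553 0.157  0.0793] [-1.  -0.6 -0.1]
[0.5553 0.157  0.0785] [ 0.  -0.9 -0.1]
[0.5553 0.157  0.0777] [ 0.1  0.4 -0.5]
[0.5553 0.157  0.0769] [ 0.1 -0.  -0.4]
[0.5553 0.157  0.0761] [-0.6  0.9 -0.6]
[0.5553 0.157  0.0753] [-0.2 -0.3  0.4]
```

```bash
python3 -m inch '[[[0,0,0.08],[0,0,0],0],[[0,0,0],[0,0,0],0]]' >/dev/null && python3 ok.py &&
python3 -m inch '[[[0,0,0.08],[0,0,0],0],[[0,0,0],[0,0,0],0]]' >/dev/null && python3 ok.py &&
python3 -m inch '[[[0,0,0.08],[0,0,0],0],[[0,0,0],[0,0,0],0]]' >/dev/null && python3 ok.py &&
python3 -m inch '[[[0,0,0.08],[0,0,0],0],[[0,0,0],[0,0,0],0]]' >/dev/null && python3 ok.py &&
python3 -m inch '[[[0,0,0.08],[0,0,0],0],[[0,0,0],[0,0,0],0]]' >/dev/null && python3 ok.py &&
python3 -m inch '[[[0,0,0.08],[0,0,0],0],[[0,0,0],[0,0,0],0]]' >/dev/null && python3 ok.py
```

```text
[0.5554 0.157  0.0752] [-2.4 -0.6  6.8]
```

Contact at TCP z = 0.0752, which puts the cover face at 58.2 mm, within its range. I'll press to about 11 N and start a slow drag.

```bash
sed -i 's/f>3/not 6<f<15/' ok.py
python3 -m inch '[[[0,0,0.04],[0,0,0],0],[[0,0,0],[0,0,0],0]]' >/dev/null; python3 ok.py &&
python3 -m inch '[[[-0.15,0,0],[0,0,0],0],[[-0.15,0,0],[0,0,0],0]]' >/dev/null; python3 ok.py &&
python3 -m inch '[[[-0.25,0,0],[0,0,0],0],[[-0.25,0,0],[0,0,0],0]]' >/dev/null && python3 ok.py
```

```text
[0.5554 0.1571 0.0752] [-3.3 -0.2 10.5]
[0.5552 0.156  0.0752] [-1.9  3.1  6.2]
[0.5542 0.1513 0.0752] [-1.9  3.9  6.3]
```

```bash
python3 -m inch '[[[-0.3,0,0.03],[0,0,0],0],[[-0.4,0,0.01],[0,0,0],0]]' >/dev/null; python3 ok.py &&
python3 -m inch '[[[-0.5,0,0.01],[0,0,0],0],[[-0.5,0,0],[0,0,0],0]]' >/dev/null; python3 ok.py &&
python3 -m inch '[[[-0.5,0,0],[0,0,0],0],[[-0.5,0,0],[0,0,0],0]]' >/dev/null && python3 ok.py
```

```text
[0.5527 0.1448 0.0752] [-2.9  5.1 10.2]
[0.5506 0.1349 0.0752] [-3.   3.9 11.5]
[0.5485 0.125  0.0752] [-3.2  3.5 11.8]
```

```bash
python3 -m inch '[[[-0.5,0,0],[0,0,0],0],[[-0.5,0,0],[0,0,0],0]]' >/dev/null; python3 ok.py &&
python3 -m inch '[[[-0.5,0,0],[0,0,0],0],[[-0.5,0,0],[0,0,0],0]]' >/dev/null; python3 ok.py &&
python3 -m inch '[[[-0.5,0,0],[0,0,0],0],[[-0.5,0,0],[0,0,0],0]]' >/dev/null; python3 ok.py &&
python3 -m inch '[[[-0.5,0,0],[0,0,0],0],[[-0.5,0,0],[0,0,0],0]]' >/dev/null; python3 ok.py &&
python3 -m inch '[[[-0.4,0,0],[0,0,0],0],[[-0.2,0,0],[0,0,0],0],[[0,0,0],[0,0,0],0]]' >/dev/null && python3 ok.py
python3 - <<'E'
from h import *
a=env.grab_frame("side")[:,:,::-1];cv2.imwrite("pics/s3_raw.png",a);t=env.grab_frame("top")[:,:,::-1];cv2.imwrite("pics/t3_raw.png",t)
A=cv2.resize(a[140:240,215:315],None,fx=4,fy=6,interpolation=cv2.INTER_CUBIC)
B=cv2.resize(t[120:220,200:300],None,fx=4,fy=6,interpolation=cv2.INTER_CUBIC)
cv2.imwrite("pics/m3.png",cv2.hconcat([A,B]))
E
```

```text
[0.5463 0.1152 0.0752] [-2.8  4.1 12.1]
[0.5442 0.1053 0.0752] [-4.3  2.7 12.4]
[0.5421 0.0955 0.0752] [-4.3  4.9 12.7]
[0.54   0.0857 0.0752] [-3.9  4.2 12.9]
[0.5385 0.079  0.0752] [-4.6  1.3 13.4]
```

View pics/m3.png

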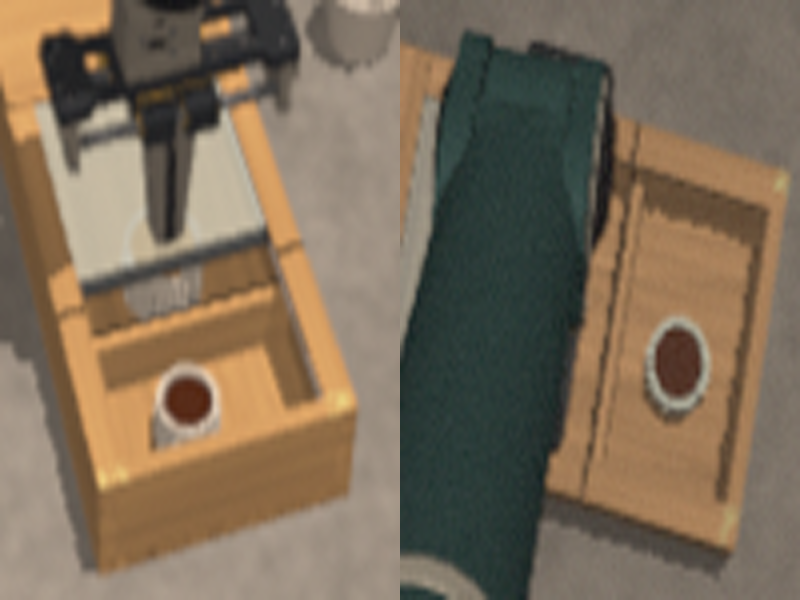

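The side crop (left) shows the cover's dark front edge from (85,292) to (270,240). The scribed line on the lips is at (60,315) on the left and (302,240) on the right, so the edge is still short of the line, and the ramekin stands under the sheet. In the top crop the arm hides the edge.

```bash
python3 - <<'E'
from h import *
q=np.load("q.npy");c,s=np.cos(q[2]),np.sin(q[2])
def kf(x,y,z):
    w=ray("side",215+(x+.5)/4-.5,140+(y+.5)/6-.5,z)[:2]-q[:2];return ((c*w[0]+s*w[1])*1000).round(1),((-s*w[0]+c*w[1])*1000).round(1)
for n,p in dict(lineL=(60,315,.068),lineR=(302,240,.068),edgeL=(85,292,.058),edgeR=(270,240,.058),edgemid=(178,266,.058),corL=(103,478,.068),corR=(352,395,.068),divL=(93,335,.046),divR=(275,288,.046)).items(): print(n,kf(*p))
for y in(0,.01,.0227):
  for x in(-.078,.078):
    P=np.r_[q[:2]+[c*x-s*y,s*x+c*y],.058];u=proj("side",P);print(y,x,((u-[215,140]+.5)*[4,6]-.5).round())
E
```

```text
lineL (np.float64(-101.0), np.float64(1.4))
lineR (np.float64(96.8), np.float64(3.6))
edgeL (np.float64(-75.7), np.float64(21.9))
edgeR (np.float64(76.5), np.float64(20.0))
edgemid (np.float64(0.0), np.float64(20.9))
corL (np.float64(-98.8), np.float64(-113.7))
corR (np.float64(94.9), np.float64(-111.1))
divL (np.float64(-74.9), np.float64(1.4))
divR (np.float64(73.2), np.float64(-4.0))
0 -0.078 [ 90. 322.]
0 0.078 [280. 265.]
0.01 -0.078 [ 86. 309.]
0.01 0.078 [276. 252.]
0.0227 -0.078 [ 82. 292.]
0.0227 0.078 [271. 236.]
```

```bash
python3 -m inch '[[[-0.2,0,-0.02],[0,0,0],0],[[-0.4,0,-0.01],[0,0,0],0]]' >/dev/null; python3 ok.py &&
python3 -m inch '[[[-0.4,0,0],[0,0,0],0],[[-0.3,0,0],[0,0,0],0]]' >/dev/null; python3 ok.py &&
python3 -m inch '[[[-0.2,0,0],[0,0,0],0],[[0,0,0],[0,0,0],0],[[0,0,0],[0,0,0],0]]' >/dev/null; python3 ok.py
python3 -m inch '[[[0,0,-0.2],[0,0,0],0],[[0,0,-1],[0,0,0],0],[[0,0,-3.5],[0,0,0],0],[[3.5,0,-2],[0,0,0],0],[[3.9,0,0],[0,0,0],0]]' >/dev/null
python3 -m inch '[[[3.9,0,0],[0,0,0],0],[[3.9,0,0],[0,0,0],0],[[3.9,0,0],[0,0,0],0],[[2,0,0],[0,0,0],0],[[0,0,0],[0,0,0],0]]'
python3 - <<'E'
from h import *
a=env.grab_frame("side")[:,:,::-1];cv2.imwrite("pics/s4_raw.png",a);t=env.grab_frame("top")[:,:,::-1];cv2.imwrite("pics/t4_raw.png",t)
A=cv2.resize(a[165:225,220:305],None,fx=4.7,fy=9,interpolation=cv2.INTER_CUBIC)
B=cv2.resize(t[130:210,230:280],None,fx=8,fy=6.75,interpolation=cv2.INTER_CUBIC)
print(A.shape,B.shape)
cv2.imwrite("pics/m4.png",cv2.hconcat([A[:540],B[:540]]))
E
```

```text
[0.5375 0.0744 0.0752] [-3.3  3.9  9.6]
[0.5359 0.0669 0.0752] [-2.3  2.8 11.4]
[0.5353 0.0644 0.0752] [-2.8  2.  11.3]
time: 15.9
tool_pos: [0.5789, 0.2762, 0.141]
tool_rot: [-0.001, 0.775, 0.632, 0.001]
contact_force: [-0.2, 0.9, 0.1]
width: 0.003
finger_force: 0.0
(540, 400, 3) (540, 400, 3)
```

View pics/m4.png

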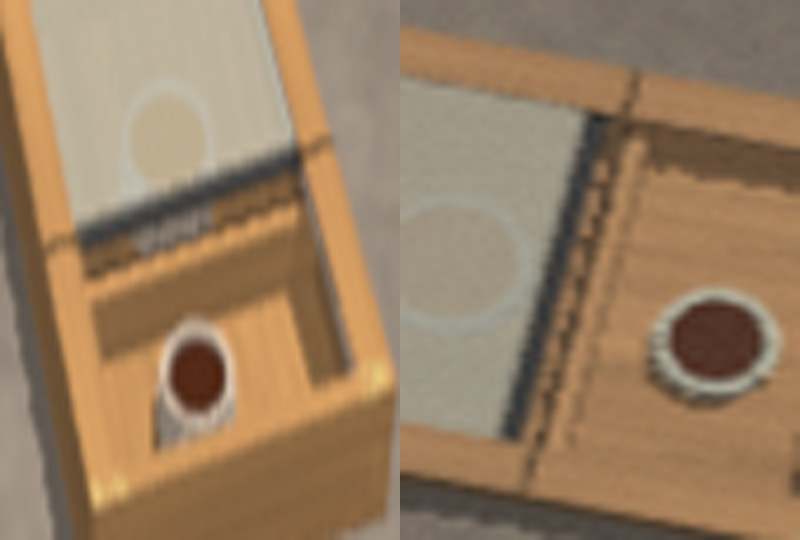

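In the top crop (right) the dark edge's front runs from (607,118) to (517,440). The line on the lips runs from (638,70) to (527,492), leaving a gap of about 21 px or 8 mm. The ramekin shows as a round outline under the sheet. I'll measure the gap at sub-pixel level with profiles rectified to the keeper frame.

```bash
cat > prof.py <<'E'
import sys
from h import *
q=np.load("q.npy");c,s=np.cos(q[2]),np.sin(q[2])
ys=np.arange(-.02,.03,.0005)
def prof(cam,im,xs,z):
    g=cv2.cvtColor(im,cv2.COLOR_BGR2GRAY)
    m=np.array([[proj(cam,np.r_[q[:2]+[c*x-s*y,s*x+c*y],z]) for x in xs] for y in ys],np.float32)
    return cv2.remap(g,m[...,0],m[...,1],cv2.INTER_CUBIC).astype(float).mean(1)
def meas(cam,f):
    im=cv2.imread(f);L=[]
    for a,b in((-.097,-.083),(.083,.097)):
        p=prof(cam,im,np.linspace(a,b,15),.068);w=np.clip(np.median(p)-p-8,0,None);k=np.abs(ys-ys[w.argmax()])<.005;L.append((w*ys)[k].sum()/w[k].sum()*1000)
    E=[]
    for a,b in((-.07,-.045),(.045,.07)):
        p=prof(cam,im,np.linspace(a,b,20),.058);i=p.argmin();d=np.gradient(p)
        k=d<0; # centre of dark band via half-depth crossings
        h=lambda r:next((ys[j] for j in r if p[j]>(p[i]+75)/2+8),np.nan)
        lo,hi=h(range(i,-1,-1)),h(range(i,len(p)));E.append((lo*1000,hi*1000))
        print(cam,p[::4].round().astype(int).tolist())
    print(cam,"line",np.round(L,1),"edge band (front,back)",np.round(E,1))
if __name__=="__main__":
    print((ys[::4]*1000).round().astype(int).tolist())
    n=sys.argv[1];meas("top",f"pics/t{n}_raw.png");meas("side",f"pics/s{n}_raw.png")
E
python3 prof.py 4
```

```text
[-20, -18, -16, -14, -12, -10, -8, -6, -4, -2, 0, 2, 4, 6, 8, 10, 12, 14, 16, 18, 20, 22, 24, 26, 28]Traceback (most recent call last):
  File "prof.py", line 23, in <module>
    n=sys.argv[1];meas("top",f"pics/t{n}_raw.png");meas("side",f"pics/s{n}_raw.png")
                  ~~~~^^^^^^^^^^^^^^^^^^^^^^^^^^^^
  File "prof.py", line 15, in meas
    p=prof(cam,im,np.linspace(a,b,20),.058);i=p.argmin();d=np.gradient(p)
  File "prof.py", line 7, in prof
    m=np.array([[proj(cam,np.r_[q[:2]+[c*x-s*y,s*x+c*y],z]) for x in xs] for y in ys],np.float32)
                 ~~~~^^^^^^^^^^^^^^^^^^^^^^^^^^^^^^^^^^^^^^
  File "h.py", line 9, in proj
    p=env.camera_params(cam);K=np.array(p["camera_matrix"]);T=np.linalg.inv(np.array(p["extrinsics"]))
ValueError: time passes only in moves, steps and waits
```

```bash
sed -i 's/env.camera_params(cam)/cp(cam)/; 3a import functools\ncp=functools.lru_cache(env.camera_params)' h.py; python3 prof.py 4
```

```text
[-20, -18, -16, -14, -12, -10, -8, -6, -4, -2, 0, 2, 4, 6, 8, 10, 12, 14, 16, 18, 20, 22, 24, 26, 28]
top [131, 132, 132, 129, 120, 121, 133, 143, 135, 106, 85, 95, 112, 105, 83, 64, 57, 68, 101, 134, 149, 153, 152, 152, 152]
top [113, 109, 110, 109, 106, 115, 130, 139, 130, 105, 83, 84, 92, 86, 72, 62, 60, 73, 105, 135, 150, 153, 153, 152, 153]
top line [1.  0.6] edge band (front,back) [[ 8.5 14.5]
 [ 7.  14.5]]
side [151, 164, 165, 149, 122, 97, 87, 90, 96, 97, 92, 83, 72, 65, 64, 70, 84, 106, 132, 156, 172, 181, 182, 180, 179]
side [139, 150, 149, 136, 114, 93, 87, 91, 96, 95, 90, 81, 71, 65, 65, 71, 88, 110, 136, 159, 174, 181, 181, 180, 179]
side line [1.4 1.4] edge band (front,back) [[ 3.  11.5]
 [ 2.5 11. ]]
```

```bash
python3 - <<'E'
import prof;from prof import *
prof.ys=np.arange(.07,.14,.0005);ys=prof.ys
def cross(p):
    i=p.argmin();B=p[i+30:i+50].mean();F=p[i-30:i-18].mean();m=p[i]
    b=ys[i+np.argmax(p[i:]>(B+m)/2)];f=ys[i-np.argmax(p[i::-1]>(F+m)/2)]
    return (f*1000).round(1),(b*1000).round(1),F.round(),m.round(),B.round()
for cam,f in(("top","top0_raw"),("side","side0_raw")):
  for a,b in((-.06,-.03),(-.03,.03),(.03,.06)):
    print(cam,cross(prof.prof(cam,cv2.imread(f"pics/{f}.png"),np.linspace(a,b,20),.058)))
E
```

```text
Traceback (most recent call last):
AttributeError: 'function' object has no attribute 'prof'
```

```bash
python3 - <<'E'
import prof as P
from h import *
P.ys=ys=np.arange(.07,.14,.0005)
def cross(p):
    i=p.argmin();B=p[i+30:i+50].mean();F=p[i-30:i-18].mean();m=p[i]
    b=ys[i+np.argmax(p[i:]>(B+m)/2)];f=ys[i-np.argmax(p[i::-1]>(F+m)/2)]
    return (f*1000).round(1),(b*1000).round(1),F.round(),m.round(),B.round()
for cam,f in(("top","top0_raw"),("side","side0_raw")):
  for a,b in((-.06,-.03),(-.03,.03),(.03,.06)):
    print(cam,cross(P.prof(cam,cv2.imread(f"pics/{f}.png"),np.linspace(a,b,20),.058)))
E
```

```text
top (np.float64(101.0), np.float64(111.0), np.float64(119.0), np.float64(51.0), np.float64(136.0))
top (np.float64(101.0), np.float64(111.0), np.float64(122.0), np.float64(52.0), np.float64(136.0))
top (np.float64(100.5), np.float64(111.0), np.float64(120.0), np.float64(52.0), np.float64(137.0))
side (np.float64(96.0), np.float64(109.5), np.float64(98.0), np.float64(61.0), np.float64(172.0))
side (np.float64(96.0), np.float64(110.0), np.float64(96.0), np.float64(62.0), np.float64(172.0))
side (np.float64(96.0), np.float64(110.0), np.float64(96.0), np.float64(63.0), np.float64(173.0))
```

Half-height crossings give exactly 10 mm for the steel band at the start. Cover travel (94.8 mm) matches the arm's odometry (94.7 mm), so there was no slip. About 5 mm is left (5.4 from top, 3.9 from side). I'll press again and move 5 mm.

```bash
python3 -m inch '[[[-3.5,0,0],[0,0,0],0],[[-3.9,0,0],[0,0,0],0],[[-3.9,0,0],[0,0,0],0],[[-3.7,0,0],[0,0,0],0],[[0,0,1.5],[0,0,0],0]]' >/dev/null
python3 -m inch '[[[0,0,2],[0,0,0],0],[[0,0,1.5],[0,0,0],0],[[0,0,0.5],[0,0,0],0],[[0,0,0],[0,0,0],0],[[0,0,0],[0,0,0],0]]' >/dev/null
python3 d.py 0.5491 0.1287 0.0765
```

```text
p [0.5482 0.1217 0.0865] yaw -12.13 z [ 0. -0. -1.] rows [ 0.71 -0.06  1.  ] dist 0.012 F [-0.29 -0.35 -0.15] t 16.8333 w 0.00711928734080666
```

```bash
sed -i 's/not 6<f<15/f>3/' ok.py
python3 -m inch '[[[0,0,0.5],[0,0,0],0],[[0,0,0.45],[0,0,0],0],[[0,0,0],[0,0,0],0],[[0,0,0],[0,0,0],0]]' >/dev/null; python3 ok.py &&
python3 -m inch '[[[0,0,0.06],[0,0,0],0],[[0,0,0],[0,0,0],0]]' >/dev/null && python3 ok.py &&
python3 -m inch '[[[0,0,0.06],[0,0,0],0],[[0,0,0],[0,0,0],0]]' >/dev/null && python3 ok.py &&
python3 -m inch '[[[0,0,0.06],[0,0,0],0],[[0,0,0],[0,0,0],0]]' >/dev/null && python3 ok.py &&
python3 -m inch '[[[0,0,0.06],[0,0,0],0],[[0,0,0],[0,0,0],0]]' >/dev/null && python3 ok.py
```

```text
[0.548  0.1229 0.0765] [-0.1  0.8 -0.6]
[0.5481 0.1229 0.076 ] [-0.1  0.3  0.6]
[0.5481 0.1229 0.0753] [ 0.5 -0.1  0.5]
[0.5481 0.1229 0.0753] [-2.  -0.6  4.3]
```

```bash
python3 -m inch '[[[0,0,0.06],[0,0,0],0],[[0,0,0],[0,0,0],0]]' >/dev/null; python3 ok.py
python3 -m inch '[[[-0.15,0,0],[0,0,0],0],[[-0.15,0,0],[0,0,0],0],[[-0.15,0,0],[0,0,0],0],[[0,0,0],[0,0,0],0],[[0,0,0],[0,0,0],0]]' >/dev/null; python3 ok.py
```

```text
[0.5481 0.1228 0.0752] [-2.6 -1.  10.1]
[0.5475 0.12   0.0752] [-3.7  2.3  8. ]
```

```bash
python3 -m inch '[[[-0.1,0,0.01],[0,0,0],0],[[-0.1,0,0],[0,0,0],0],[[0,0,0],[0,0,0],0],[[0,0,0],[0,0,0],0]]' >/dev/null; python3 ok.py
python3 -m inch '[[[0,0,-0.2],[0,0,0],0],[[0,0,-1],[0,0,0],0],[[0,0,-3.5],[0,0,0],0],[[3,0,-2],[0,0,0],0],[[3.9,0,0],[0,0,0],0]]' >/dev/null
python3 -m inch '[[[3.9,0,0],[0,0,0],0],[[3.9,0,0],[0,0,0],0],[[0,0,0],[0,0,0],0]]' >/dev/null
python3 - <<'E'
from h import *
a=env.grab_frame("side")[:,:,::-1];cv2.imwrite("pics/s5_raw.png",a);t=env.grab_frame("top")[:,:,::-1];cv2.imwrite("pics/t5_raw.png",t)
A=cv2.resize(a[165:225,220:305],None,fx=4.7,fy=9,interpolation=cv2.INTER_CUBIC)
B=cv2.resize(t[130:210,230:280],None,fx=8,fy=6.75,interpolation=cv2.INTER_CUBIC)
cv2.imwrite("pics/m5.png",cv2.hconcat([A,B]))
E
python3 prof.py 5
```

```text
[0.5471 0.1183 0.0752] [-2.7  2.7  7.9]
[-20, -18, -16, -14, -12, -10, -8, -6, -4, -2, 0, 2, 4, 6, 8, 10, 12, 14, 16, 18, 20, 22, 24, 26, 28]
top [132, 132, 132, 128, 119, 121, 133, 144, 136, 109, 79, 64, 62, 61, 59, 77, 112, 139, 150, 152, 151, 152, 152, 153, 152]
top [112, 110, 111, 108, 106, 116, 130, 139, 130, 105, 79, 66, 63, 61, 61, 83, 119, 143, 152, 153, 153, 152, 152, 152, 153]
top line [1.  0.5] edge band (front,back) [[ 0. 10.]
 [ 0. 10.]]
side [151, 165, 165, 150, 123, 98, 86, 85, 84, 77, 68, 64, 65, 75, 93, 118, 145, 166, 179, 183, 181, 180, 179, 179, 179]
side [139, 150, 150, 136, 114, 93, 86, 86, 85, 78, 70, 66, 67, 76, 93, 116, 142, 163, 176, 181, 181, 180, 179, 179, 179]
side line [1.4 1.4] edge band (front,back) [[-2.5  6.5]
 [-2.   6.5]]
```

View pics/m5.png

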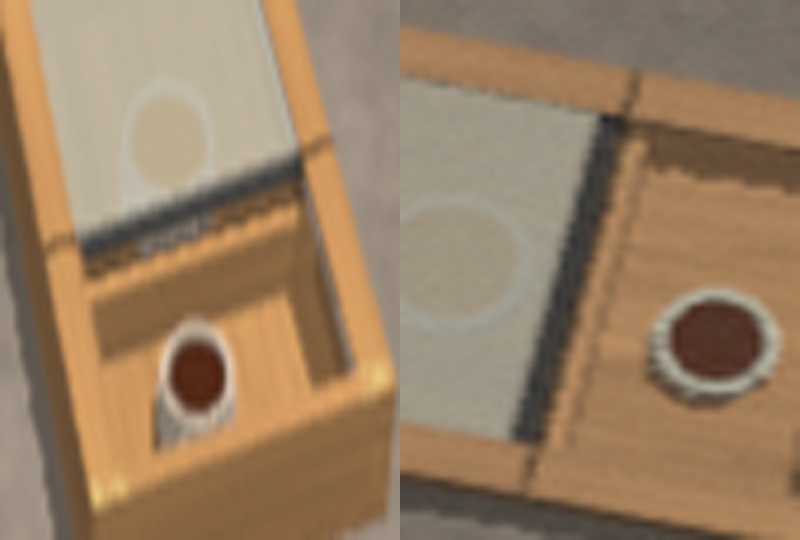

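In the last picture the steel band's front meets the scribed line on both lips, at about (625,118) and (535,440). The residual gap is +0.7 mm from top and −1.0 mm from side, inside the ±3 mm limit. The ramekin stands upright beneath, and the arm is clear.

```bash
python3 -c "
from workcell import env
print(env.observe()['contact_force']);print(env.sign_off())"
```

```text
[ 0.38335981 -0.93271337  0.07997194]
the job is handed in; nothing more can be done
None
```

The job is handed in: the ramekin stands upright in the pocket, and the cover's edge measures within about 1 mm of the scribed line, with the highest press I read on the cover being 13.4 N; the sign-off returned no verdict.

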